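Build up the milling cutter set on its spindle

TASK

Build up the milling cutter set on the upright spindle with the white base, one part at a time from the bottom: the blue collar first, then the toothed cutter with its hub up, then the brass collar, and the red cap last, each seated flat on the one below. Lower each part down the spindle rather than dropping it, let go of everything, and leave the wooden case, the orange jar and the vee block where they are.

Things in the scene. Friction and masses are not known exactly. Their poses are not given: they have to be found in the camera images.
- spindle: upright steel spindle, fixed, on a round white base of diameter 90, 14 thick. Spindle: diameter 18, rising 70 above the base, its last 10 tapering to 8 at the tip (tip 84 above the bench). Origin: centre of the base underside, on the bench; z up. Parts (bore 28) fit loosely; seated, their undersides are 14 (blue collar), 34 (cutter), 54 (brass collar), 70 (red cap) above the bench (sizes in mm)
- blue_collar: blue spacer collar, a plain steel ring: outer diameter 40, bore 28 right through (wall 6), height 20. Starts lying flat on the bench with its axis vertical. Origin: centre of its underside; z up along the bore. Grip from above across the outside; about 0.1 kg (sizes in mm)
- cutter: steel milling cutter: toothed disc, 70 over the teeth, 8 thick, with a round hub of diameter 40 standing 12 above the disc (20 high overall); bore 28 right through. Starts lying flat, hub up. Origin: centre of the disc underside; z up along the bore, towards the hub. Grip the hub from above; about 0.22 kg (sizes in mm)
- brass_collar: yellow brass spacer collar, a plain ring: outer diameter 40, bore 28 right through (wall 6), height 16. Starts lying flat on the bench with its axis vertical. Origin: centre of its underside; z up along the bore. Grip from above across the outside; about 0.09 kg (sizes in mm)
- red_cap: red end cap with a closed top bearing a steel-coloured spot: outer diameter 41, height 26, blind bore 28 in diameter and 18 deep open at the underside. Starts standing on its open end. Origin: centre of its underside; z up. Grip from above across the outside; about 0.16 kg (sizes in mm)
- gauge_case: bystander: small closed wooden case, 70 x 50 x 28 high, light below and dark lid, standing loose. Origin: centre of its underside. Not to be disturbed (sizes in mm)
- grease_jar: bystander: small orange jar with a black cap, diameter 48, 45 high, standing loose. Origin: centre of its underside. Not to be disturbed (sizes in mm)
- vee_block: bystander: black steel vee block with bright groove faces, 60 x 44 x 38 high, its groove along its x, standing loose. Origin: centre of its underside. Not to be disturbed (sizes in mm)

How it is judged:
On the way, in this order (a step that is already met when the one before it is completed fails the run):
1. blue collar seated on the spindle base (horizontal distance between blue_collar and spindle below 0.01 m and z of blue_collar in the frame of spindle between 0.01 and 0.018 m and angle between blue_collar's own z axis and vertical below 0.09 rad), for 0.2 s.
2. cutter seated on the blue collar, hub up (horizontal distance between cutter and spindle below 0.01 m and z of cutter in the frame of spindle between 0.03 and 0.038 m and angle between cutter's own z axis and vertical below 0.09 rad), for 0.2 s.
3. brass collar seated on the cutter hub (horizontal distance between brass_collar and spindle below 0.01 m and z of brass_collar in the frame of spindle between 0.05 and 0.058 m and angle between brass_collar's own z axis and vertical below 0.09 rad), for 0.2 s.
4. red cap seated on the brass collar (horizontal distance between red_cap and spindle below 0.01 m and z of red_cap in the frame of spindle between 0.066 and 0.074 m and angle between red_cap's own z axis and vertical below 0.09 rad), for 0.2 s.
At the end, for the whole second after the job is handed in: On the spindle, from the bottom: blue collar, cutter (hub up), brass collar, red cap; each axis within 10 mm of the spindle's, each at its seated height within 4 mm, level within 0.09 rad, at rest and released (all of step 1 and all of step 2 and all of step 3 and all of step 4 and linear speed of each of blue_collar, cutter, brass_collar, red_cap below 0.02 m/s and contact force between each of blue_collar, cutter, brass_collar, red_cap and the fingers below 0.05 N); the robot touches nothing.
It fails at once if gauge case pushed more than 20 mm or tipped (distance of gauge_case from where it was at the start of the episode above 0.02 m or angle between gauge_case's own z axis and vertical above 0.3 rad).
It fails at once if grease jar pushed more than 20 mm or tipped (distance of grease_jar from where it was at the start of the episode above 0.02 m or angle between grease_jar's own z axis and vertical above 0.3 rad).
It fails at once if vee block pushed more than 20 mm or tipped (distance of vee_block from where it was at the start of the episode above 0.02 m or angle between vee_block's own z axis and vertical above 0.3 rad).
It fails at once if a part dropped (it falls free faster than 0.6 m/s, a fall of about 2 cm) ((linear speed of blue_collar above 0.6 m/s and contact force between blue_collar and the fingers below 0.05 N) or (linear speed of cutter above 0.6 m/s and contact force between cutter and the fingers below 0.05 N) or (linear speed of brass_collar above 0.6 m/s and contact force between brass_collar and the fingers below 0.05 N) or (linear speed of red_cap above 0.6 m/s and contact force between red_cap and the fingers below 0.05 N)).
It also fails if it takes over 106 s, if anything falls off the work surface, if the arm or the gripper's body presses on something with over 40 N, if the wrist force passes 120 N, or if a joint passes its speed limit or range.

ROBOT

A 6-joint arm with a two-finger parallel gripper is mounted at the origin on the work surface. World frame = base frame: x ahead of the robot, y to its left, z up, the work surface at z = 0. Lengths are in m, angles in rad, forces in N, time in s.
With the tool pointing down it reaches from about 0.3 to 0.775 m from the base axis. Payload 14.6 kg.
Tool frame: the origin (TCP) lies midway between the tips of the shut fingers; the grasp point (between the pads) lies 19 mm behind it (manip.pinch_z is the distance from the TCP to the grasp point, in m); z points along the fingers, y is the line along which they close (so a half turn about z gives the same grasp; the last joint's range is limited). The gripper opens to 85 mm and grips with 20 to 120 N. Pads are 22 mm wide; open, the fingers measure 114 mm over their backs; the gripper's body (76 mm by 85 mm) begins 54 mm behind the grasp point. The pads swing forward as they close: fully open they stand 13 mm farther back than shut.
Start: joints at [-1.387, 0.3, 1.521, -0, 1.321, -0.067], TCP at [0.136, -0.533, 0.207] pointing down, gripper open.
Joint ranges: [-3.03, 3.03], [-0.79, 2.21], [0.23, 2.52], [-1.04, 4.18], [0, 3.07], [-2.55, 2.55]. Speed limits (rad/s): [2.22, 2.22, 2.57, 3.14, 3.14, 3.14].

INTERFACE

Orientations are given as a 3x3 rotation matrix whose columns are the frame's x, y, z axes.
In Python, from rig import monitor, camera, camera_info, close_job, manip gives the robot as it stands.
- The arm moves only by the tool jog_arm, never from a script. Its argument "rows" is a list of rows, each a list of 7 numbers: the shift along the world's x, y, z normalised to -1 to 1, where 1 is 50 mm, then the turn, a rotation vector about the world's x, y, z normalised to -1 to 1, where 1 is 10 degrees, then the closure, from -1 (fully open) to 1 (shut), so that 0 is half open. In form: [[dx, dy, dz, ax, ay, az, grip], ...]. A call has 1 to 8 rows; each row shifts and turns the commanded pose from where the row before left it; what a row does not reach is not made up. A row lasts 1/8 s, in which the tool goes at most 62.5 mm and 10.7 degrees, less where a joint would pass 70% of its speed; a pose out of reach is approached as far as the arm can. A call with a number of a shift or a turn outside -1 to 1 is refused whole. A call with a gripper value outside its range is refused whole. The fingers move at their own pace and stop on an object; "newtons" is the grip in N (left out, the last holds). Time passes only in rows, so rows that do not move let the fingers close. It gives the time, the measured TCP pose, the force, the opening and the grip force at its end, in the units of the state.
- monitor.read_state(): the state, without advancing time (a new reading comes with each control period).
- camera(name): name is "side" or "top" or "wrist"; returns the picture (384x512x3 uint8, red, green, blue); there is no depth.
- camera_info(name): a dict with "intrinsics" (3x3 intrinsics, pixels), "extrinsics" (4x4, takes a point from world to camera coordinates). Camera axes: x right, y up, looking along -z (the intrinsics and any distortion apply to the point x, -y, -z); pixel columns grow to the right and rows downward; lengths in m; the calibration is good to about 2 mm. A picture is of the moment at which its call begins: read the wrist's pose just before it. camera_info takes no time and is no camera call; for the wrist camera it gives the pose at the moment of the call.
- close_job(): hands the job in; it is judged then, once.
The state is a dict: "clock": time; "joints": joint angles; "joint_velocities": joint speeds; "effort": joint torques, N m; "tool_pos": TCP position; "eef_rot": TCP orientation; "wrist_force": force on the tool from outside, world axes, zero at the start; "torque": the same for the moment, N m; "finger_gap": opening from 0.0 (shut) to 1.0 (fully open); "grasp_force": force on a finger pad.
Only numpy, scipy, OpenCV 4.12 (cv2) and the standard library are available. Lean on these libraries where they do the work, as an engineer would, in place of code of your own. Each camera call takes 0.05 s, during which the arm holds its last target. There are 200 camera calls.

## Working session

There is one attempt and no reset: what is moved stays moved. The work goes in short steps, Python scripts to look and compute and a tool call to move; the robot and the scene stay as the last step left them, time stands still between calls to the robot, and variables do not carry over. Pictures are saved under pics/ and viewed, at most 14 in all, crops included, and the job is handed in when it is done.

Besides the shell and the picture viewer there is one more tool, called after ">>>" in YAML: its name, and indented under it one key for each argument. jog_arm: Moves the arm, as the interface text tells. Its arguments: {"type":"object","properties":{"rows":{"type":"array"},"newtons":{"type":"number"}},"required":["rows"]}

```bash
ls; mkdir -p pics; python3 - <<'E'
from rig import monitor,camera,camera_info
import cv2,numpy as np
s=monitor.read_state(); print({k:np.round(v,3).tolist() for k,v in s.items()})
for n in ("top","side"):
    im=camera(n); cv2.imwrite(f"pics/{n}0.png",im[:,:,::-1])
    c=camera_info(n); print(n,np.round(c["intrinsics"],1).tolist(),np.round(c["extrinsics"],3).tolist(),[k for k in c])
E
```

```text
pics
{'clock': 0.0, 'joints': [-1.387, 0.3, 1.522, -0.0, 1.321, -0.067], 'joint_velocities': [-0.002, -0.001, -0.001, -0.001, 0.001, 0.001], 'effort': [-0.001, -54.35, -36.179, -0.0, 0.004, 0.0], 'tool_pos': [0.136, -0.533, 0.207], 'eef_rot': [[0.969, 0.248, -0.0], [0.248, -0.969, 0.001], [0.0, -0.001, -1.0]], 'wrist_force': [-0.349, 0.066, -0.444], 'torque': [0.01, 0.009, -0.023], 'grasp_force': 0.0, 'finger_gap': 0.997}
top [[438.4, 0.0, 258.3], [0.0, 438.4, 191.1], [0.0, 0.0, 1.0]] [[0.08, -0.997, 0.002, -0.027], [0.972, 0.078, 0.22, -0.552], [-0.22, -0.016, 0.975, -0.945], [0.0, 0.0, 0.0, 1.0]] ['intrinsics', 'extrinsics']
side [[409.1, 0.0, 260.1], [0.0, 409.1, 191.7], [0.0, 0.0, 1.0]] [[-0.849, -0.527, 0.022, 0.444], [0.338, -0.512, 0.79, -0.217], [-0.405, 0.678, 0.613, -0.735], [0.0, 0.0, 0.0, 1.0]] ['intrinsics', 'extrinsics']
```

View pics/top0.png

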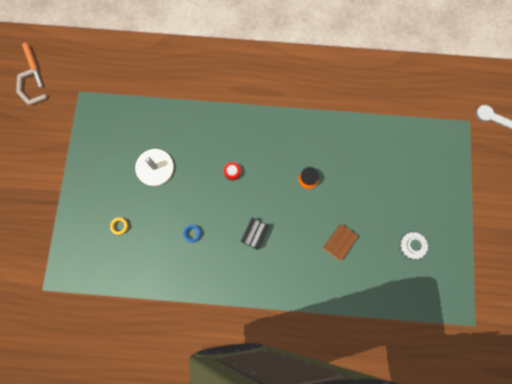

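View pics/side0.png

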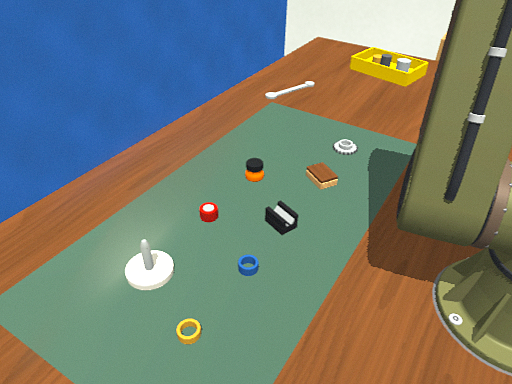

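The top view shows the white base at (155,167), brass (119,226), blue (192,233), red cap (232,171), jar (309,177), vee block (255,233), case (341,242) and cutter (414,245). The side view shows the same things: spindle tip (145,241), base (150,270), brass (189,330), blue (248,265), cap (209,211), cutter (345,147).

```bash
cat > h.py <<'E'
import cv2,numpy as np
from rig import monitor,camera,camera_info
def ray(c,p):
    K,E=c["intrinsics"],c["extrinsics"]; R,t=E[:3,:3],E[:3,3]
    d=np.linalg.solve(K,[p[0],p[1],1.]); d=R.T@(d*[1,-1,-1])
    return -R.T@t,d/np.linalg.norm(d)
def plane(c,p,z):
    o,d=ray(c,p); return o+d*(z-o[2])/d[2]
def tri(c1,p1,c2,p2):
    (a,u),(b,v)=ray(c1,p1),ray(c2,p2)
    s=np.linalg.lstsq(np.c_[u,-v],b-a,rcond=None)[0]; A,B=a+u*s[0],b+v*s[1]
    return (A+B)/2,np.linalg.norm(A-B)
def proj(c,X):
    q=c["extrinsics"][:3]@np.r_[X,1]; q=c["intrinsics"]@(q*[1,-1,-1]); return q[:2]/q[2]
H=dict(blue=((100,125),90,40),brass=((18,34),120,80),red=((174,6),140,80),orange=((7,17),170,120))
def mask(im,name):
    h=cv2.cvtColor(im,cv2.COLOR_RGB2HSV)
    if name=="white": return ((h[...,1]<45)&(h[...,2]>150)).astype(np.uint8)
    (a,b),s,v=H[name]; hh=h[...,0]
    m=(hh>=a)&(hh<=b) if a<b else (hh>=a)|(hh<=b)
    return (m&(h[...,1]>s)&(h[...,2]>v)).astype(np.uint8)
def blob(im,name,near,r=40):
    """blob whose hull is nearest to the pixel: hull centroid, ellipse, box"""
    cs=cv2.findContours(mask(im,name),cv2.RETR_EXTERNAL,cv2.CHAIN_APPROX_NONE)[0]
    cs=[cv2.convexHull(c) for c in cs if len(c)>=12]
    f=lambda c:(lambda m:np.array([m["m10"],m["m01"]])/max(m["m00"],1e-6))(cv2.moments(c))
    cs=[c for c in cs if np.linalg.norm(f(c)-near)<r]
    c=max(cs,key=cv2.contourArea); return f(c),cv2.boundingRect(c),c
E
python3 - <<'E'
from h import *
I={n:camera(n) for n in("top","side")};C={n:camera_info(n) for n in I}
for n,col,a,b in[("base","white",(155,167),(150,270)),("blue","blue",(192,233),(248,265)),("brass","brass",(119,226),(189,330)),("red","red",(232,171),(209,211)),("cutter","white",(414,245),(345,147)),("jar","orange",(309,180),(255,173))]:
    p,q=blob(I["top"],col,a,25),blob(I["side"],col,b,25)
    X,e=tri(C["top"],p[0],C["side"],q[0]); print(n,p[0].round(1),p[1],q[0].round(1),q[1],X.round(4),round(e,4))
for n,z,a in[("vee",.038,(255,233)),("case",.028,(341,242))]: print(n,plane(C["top"],a,z).round(3))
print(np.round(camera_info("wrist")["extrinsics"],3).tolist(),camera_info("wrist")["intrinsics"])
s=monitor.read_state(); print((camera_info("wrist")["extrinsics"][:3,:3]@s["eef_rot"]).round(3).tolist(), (camera_info("wrist")["extrinsics"]@np.r_[s["tool_pos"],1]).round(4))
E
```

```text
base [153.4 166.9] (134, 148, 40, 39) [143.7 264. ] (111, 234, 63, 57) [0.6054 0.2785 0.0201] 0.0092
blue [191.7 233.1] (183, 225, 18, 17) [247.9 264.6] (238, 254, 21, 22) [0.4486 0.1663 0.011 ] 0.0025
brass [118.8 225.8] (110, 218, 19, 17) [188.3 330.7] (176, 318, 25, 26) [0.4526 0.3411 0.009 ] 0.0021
red [231.9 170.6] (224, 162, 17, 18) [208.3 211.6] (199, 202, 19, 20) [0.6076 0.0853 0.0142] 0.003
cutter [414.  245.2] (400, 232, 29, 28) [345.2 146. ] (334, 139, 23, 15) [ 0.4622 -0.3584  0.0087] 0.0022
jar [306.4 182.2] (299, 175, 18, 14) [254.1 175. ] (245, 170, 19, 12) [ 0.5976 -0.096   0.0094] 0.0043
vee [0.459 0.017 0.038]
case [ 0.455 -0.183  0.028]
[[0.248, -0.969, -0.001, -0.549], [0.935, 0.239, -0.261, 0.034], [0.253, 0.063, 0.965, -0.379], [0.0, 0.0, 0.0, 1.0]] [[288.33096313   0.         262.52394608]
 [  0.         288.33096313 192.70966848]
 [  0.           0.           1.        ]]
[[-0.001, 1.0, 0.001], [0.965, 0.0, 0.261], [0.261, 0.001, -0.965]] [ 2.000e-04 -2.010e-02 -1.785e-01  1.000e+00]
```

>>> jog_arm:
  rows:
    - [0.4, 0.93, 0, 0, 0, 0, -1]
    - [0.4, 0.93, 0, 0, 0, 0, -1]
    - [0.4, 0.93, 0, 0, 0, 0, -1]
    - [0.4, 0.93, 0, 0, 0, 0, -1]
    - [0.4, 0.93, 0, 0, 0, 0, -1]
    - [0.4, 0.93, 0, 0, 0, 0, -1]
    - [0.4, 0.93, 0, 0, 0, 0, -1]
    - [0.4, 0.93, 0, 0, 0, 0, -1]
  newtons: 40

```text
clock: 1.2
tool_pos: [0.2968, -0.1593, 0.2076]
eef_rot: [[0.969, 0.248, 0.001], [0.248, -0.969, -0.0], [0.0, 0.0, -1.0]]
wrist_force: [1.2, -0.5, 0.7]
finger_gap: 1.002
grasp_force: 0.0
```

>>> jog_arm:
  rows:
    - [0.44, 0.93, -0.16, 0, 0, 0, -1]
    - [0.44, 0.93, -0.16, 0, 0, 0, -1]
    - [0.44, 0.93, -0.16, 0, 0, 0, -1]
    - [0.44, 0.93, -0.16, 0, 0, 0, -1]
    - [0.44, 0.93, -0.16, 0, 0, 0, -1]
    - [0.44, 0.93, -0.16, 0, 0, 0, -1]
    - [0.4, 0.93, -0.16, 0, 0, 0, -1]
    - [0, 0, 0, 0, 0, 0, -1]

```text
clock: 2.2
tool_pos: [0.4486, 0.1669, 0.1504]
eef_rot: [[0.968, 0.251, -0.002], [0.251, -0.968, -0.0], [-0.002, -0.0, -1.0]]
wrist_force: [0.3, -0.5, 0.0]
finger_gap: 1.0
grasp_force: 0.0
```

```bash
cat > look.py <<'E'
import sys
from h import *
# look.py colour z1 : circle centre from wrist view, ring top at z
def wl(col,near,z,save=None,r=150):
    s=monitor.read_state(); c=camera_info("wrist"); im=camera("wrist")
    if save: cv2.imwrite("pics/"+save,im[:,:,::-1])
    return s,c,im
E
python3 - <<'E'
from h import *
s=monitor.read_state(); c=camera_info("wrist"); im=camera("wrist"); cv2.imwrite("pics/w1.png",im[:,:,::-1])
np.savez("v1.npz",im=im,**c)
print(s["tool_pos"].round(4), s["joints"].round(2))
p,b,h=blob(im,"blue",proj(c,[.4486,.1663,.01]),80)
print(p,b,plane(c,p,.01).round(4))
P=np.array([plane(c,q,.02)[:2] for q in h[:,0]]);print(P.min(0),P.max(0))
E
```

```text
[0.4486 0.1669 0.1504] [0.28 0.2  1.78 0.   1.16 1.6 ]
[262.57357497 178.48590458] (244, 160, 38, 38) [0.4473 0.1668 0.01  ]
[0.42904548 0.14719881] [0.4697773  0.18663326]
```

View pics/w1.png

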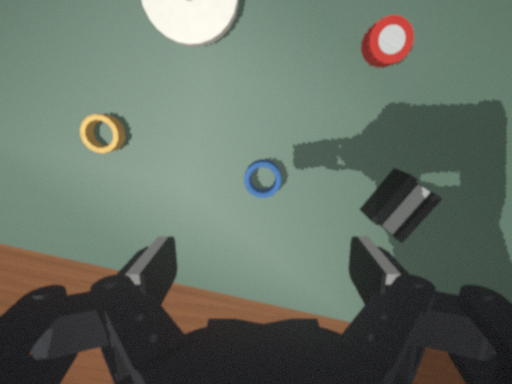

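The wrist view shows the blue ring centred at (262,178), between the fingers' line, the brass ring at (101,133), the cap at (388,40), the vee block at (400,205) and the base at (192,8). It agrees with the triangulation.

>>> jog_arm:
  rows:
    - [0, 0, -0.9, 0, 0, 0, -1]
    - [0, 0, -0.9, 0, 0, 0, -1]
    - [0, 0, -0.6, 0, 0, 0, -1]
    - [0, 0, -0.3, 0, 0, 0, -1]
    - [0, 0, -0.22, 0, 0, 0, -1]
    - [0, 0, 0, 0, 0, 0, 0]
    - [0, 0, 0, 0, 0, 0, 1]
    - [0, 0, 0, 0, 0, 0, 1]

```text
clock: 3.25
tool_pos: [0.4489, 0.1649, 0.0062]
eef_rot: [[0.969, 0.248, 0.001], [0.248, -0.969, 0.0], [0.001, -0.0, -1.0]]
wrist_force: [-0.1, 0.1, 0.4]
finger_gap: 0.379
grasp_force: 0.0
```

```bash
python3 - <<'E'
from h import *
s=monitor.read_state(); c=camera_info("wrist"); im=camera("wrist"); cv2.imwrite("pics/w2.png",im[:,:,::-1])
print({k:np.round(s[k],3) for k in("tool_pos","wrist_force","finger_gap","grasp_force")})
E
```

```text
{'tool_pos': array([0.449, 0.165, 0.006]), 'wrist_force': array([-0.083,  0.14 ,  0.433]), 'finger_gap': np.float64(0.379), 'grasp_force': np.float64(0.0)}
```

View pics/w2.png

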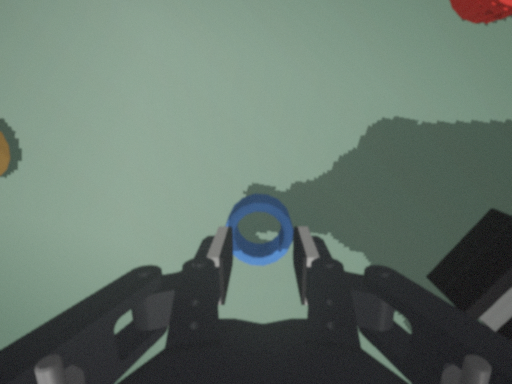

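Fingers stand on both sides of the ring at columns 230 and 293, with the ring at (261,230). The grip force has not built up yet, so I give the fingers time.

>>> jog_arm:
  rows:
    - [0, 0, 0, 0, 0, 0, 1]
    - [0, 0, 0, 0, 0, 0, 1]
    - [0, 0, 0, 0, 0, 0, 1]

```text
clock: 3.68
tool_pos: [0.4485, 0.1647, 0.0055]
eef_rot: [[0.969, 0.248, 0.0], [0.248, -0.969, 0.0], [0.0, -0.0, -1.0]]
wrist_force: [-0.3, 0.2, 0.2]
finger_gap: 0.002
grasp_force: 0.0
```

```bash
python3 - <<'E'
from h import *
im=camera("wrist"); cv2.imwrite("pics/w3.png",im[:,:,::-1])
s=camera("side"); cv2.imwrite("pics/s3.png",cv2.resize(s[190:330,160:340],None,fx=4,fy=4)[:,:,::-1])
E
```

```text
(no output)
```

View pics/w3.png

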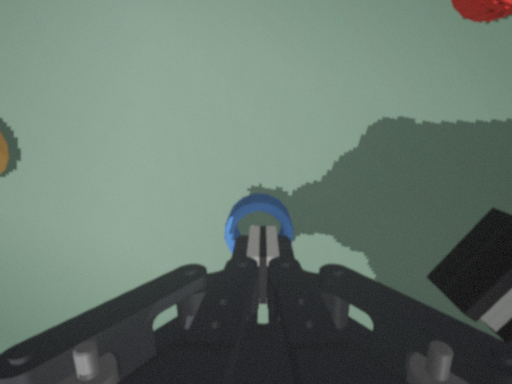

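View pics/s3.png

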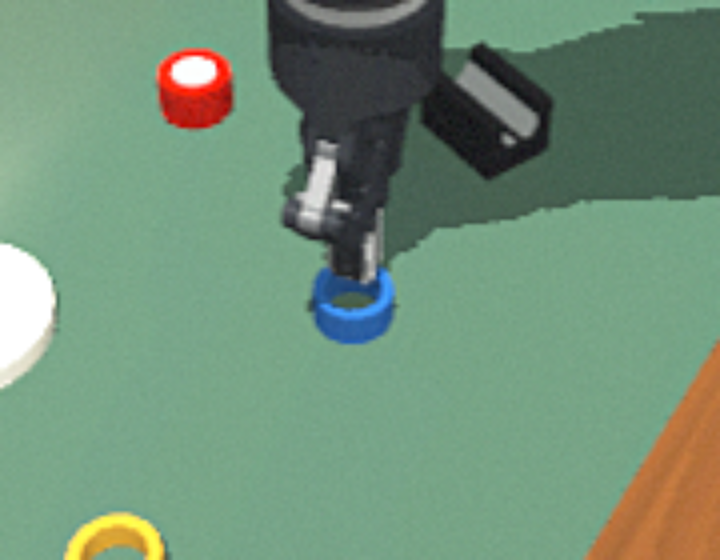

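The wrist view shows the shut finger tips at about (262,228), lying over the ring at (260,225) instead of around it. In the side crop the tip, at (365,283) in the crop, stands above the ring's mouth. So the tips passed over the ring, and I check the tip height from the side view.

```bash
python3 - <<'E'
from h import *
s=monitor.read_state(); c=camera_info("side");w=camera_info("wrist")
import rig; print(rig.manip.__dict__ if hasattr(rig.manip,'__dict__') else rig.manip)
print(s["tool_pos"],"tcp in side",proj(c,s["tool_pos"]),"in wrist",proj(w,s["tool_pos"]))
for z in(0,.01,.02,.03,.04): print(z,proj(c,np.r_[s["tool_pos"][:2],z]).round(1),proj(w,np.r_[s["tool_pos"][:2],z]).round(1))
# tip by two views
print(tri(c,(251,260.5),w,(262.5,228)))
# ring now
im,sm,tp=camera("wrist"),camera("side"),camera("top")
for n,p in(("w",blob(im,"blue",(260,230),60)),("s",blob(sm,"blue",(248,265),25)),): print(n,p[0],p[1])
print(tri(c,blob(sm,"blue",(248,265),25)[0],camera_info("top"),blob(tp,"blue",(192,233),25)[0]))
E
```

```text
{}
[0.44849658 0.16473527 0.00547937] tcp in side [247.75472315 265.83827676] in wrist [262.73962782 225.15930759]
0 [247.7 267.7] [262.7 222. ]
0.01 [247.8 264.3] [262.7 227.9]
0.02 [247.8 260.8] [262.7 234.6]
0.03 [247.8 257.2] [262.7 242. ]
0.04 [247.8 253.6] [262.7 250.5]
(array([0.44759278, 0.1619427 , 0.01581015]), np.float64(0.008896902563316959))
w [257.46853656 223.1959467 ] (225, 194, 68, 59)
s [247.98369011 265.30479103] (238, 256, 21, 20)Traceback (most recent call last):
  File "<stdin>", line 11, in <module>
  File "h.py", line 28, in blob
    c=max(cs,key=cv2.contourArea); return f(c),cv2.boundingRect(c),c
ValueError: max() iterable argument is empty
```

```bash
python3 - <<'E'
from h import *
import rig; print("pinch",rig.manip.pinch_z)
s=monitor.read_state(); c=camera_info("side");w=camera_info("wrist"); R=np.array(s["eef_rot"])
for d in(0,.01,.02,.03): 
    X=s["tool_pos"]+R@[.011,0,-d]; Y=s["tool_pos"]+R@[-.011,0,-d]; print(d,"front",proj(c,X).round(1),proj(w,X).round(1),"back",proj(c,Y).round(1))
im=cv2.imread("pics/w2.png")[:,:,::-1]; p,b,h=blob(im,"blue",(261,230),40); print(p,b)
x0,y0,wd,ht=b
for z in(-.015,0,.02): print(z,plane(w,(x0,y0+ht*.45),z).round(4),np.linalg.norm(plane(w,(x0,y0+ht*.45),z)-plane(w,(x0+wd-1,y0+ht*.45),z)).round(4))
E
```

```text
pinch 0.0187
0 front [242.5 264.5] [262.8 208.3] back [253.1 267.2]
0.01 front [242.4 261. ] [262.8 213.7] back [253.2 263.7]
0.02 front [242.4 257.5] [262.8 219.8] back [253.2 260.2]
0.03 front [242.4 253.9] [262.8 226.7] back [253.3 256.6]
[259.38706776 229.7251675 ] (226, 194, 68, 72)
-0.015 [ 0.4334  0.1873 -0.015 ] 0.0466
0 [0.4398 0.1868 0.    ] 0.0429
0.02 [0.4482 0.1861 0.02  ] 0.0379
```

>>> jog_arm:
  rows:
    - [0, 0.04, 0, 0, 0, 0, -1]
    - [0, 0, 0, 0, 0, 0, -1]
    - [0, 0, 0, 0, 0, 0, -1]
    - [0, 0, 0, 0, 0, 0, -1]
    - [0, 0, -0.1, 0, 0, 0, -1]
    - [0, 0, -0.1, 0, 0, 0, -1]
    - [0, 0, -0.1, 0, 0, 0, -1]
    - [0, 0, 0, 0, 0, 0, -1]

```text
clock: 4.92
tool_pos: [0.4482, 0.1666, -0.01]
eef_rot: [[0.969, 0.248, -0.001], [0.248, -0.969, -0.0], [-0.001, 0.0, -1.0]]
wrist_force: [-0.5, -0.8, 0.4]
finger_gap: 1.006
grasp_force: 0.0
```

>>> jog_arm:
  rows:
    - [0, 0, 0, 0, 0, 0, 1]
    - [0, 0, 0, 0, 0, 0, 1]
    - [0, 0, 0, 0, 0, 0, 1]
    - [0, 0, 0, 0, 0, 0, 1]
    - [0, 0, 0, 0, 0, 0, 1]

```text
clock: 5.55
tool_pos: [0.4487, 0.1668, -0.009]
eef_rot: [[0.969, 0.248, 0.0], [0.248, -0.969, 0.0], [0.001, -0.0, -1.0]]
wrist_force: [-3.0, -0.9, 8.0]
finger_gap: 0.431
grasp_force: 39.1
```

>>> jog_arm:
  rows:
    - [0, 0, 0.1, 0, 0, 0, 1]
    - [0, 0, 0.2, 0, 0, 0, 1]
    - [0, 0, 0.5, 0, 0, 0, 1]
    - [0, 0, 0, 0, 0, 0, 1]

```text
clock: 6.05
tool_pos: [0.4495, 0.167, 0.0322]
eef_rot: [[0.969, 0.248, 0.003], [0.248, -0.969, 0.001], [0.003, -0.0, -1.0]]
wrist_force: [-0.1, 0.6, -1.8]
finger_gap: 0.432
grasp_force: 40.3
```

```bash
python3 - <<'E'
from h import *
im=camera("wrist"); s=camera("side")
a=cv2.resize(s[190:310,180:310],None,fx=3,fy=3); b=im[150:390,130:390]
h=max(a.shape[0],b.shape[0]); pad=lambda x:np.pad(x,((0,h-x.shape[0]),(0,0),(0,0)))
cv2.imwrite("pics/m4.png",np.hstack([pad(a),pad(b)])[:,:,::-1])
E
```

```text
(no output)
```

View pics/m4.png

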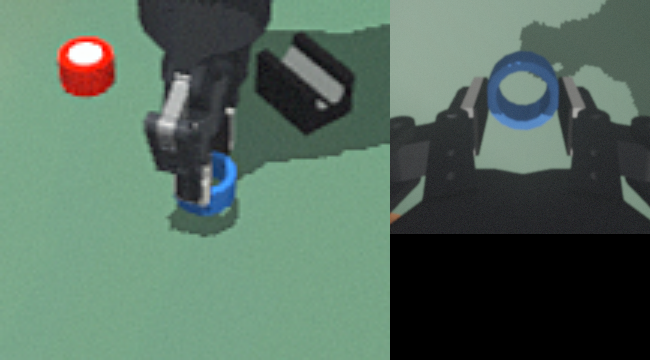

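The ring is lifted and level, held on both sides (wrist crop about (523,90)); in the side crop the pads reach close to the ring's lower edge. Next I move it up and towards the spindle for a closer look.

>>> jog_arm:
  rows:
    - [0, 0, 0.8, 0, 0, 0, 1]
    - [0.3, 0.3, 0.8, 0, 0, 0, 1]
    - [0.6, 0.5, 0.56, 0, 0, 0, 1]
    - [0.6, 0.5, 0, 0, 0, 0, 1]
    - [0.5, 0.46, 0, 0, 0, 0, 1]
    - [0, 0, 0, 0, 0, 0, 1]

```text
clock: 6.9
tool_pos: [0.5488, 0.2555, 0.1366]
eef_rot: [[0.968, 0.249, -0.002], [0.249, -0.969, -0.001], [-0.002, 0.0, -1.0]]
wrist_force: [0.5, -1.5, -1.5]
finger_gap: 0.432
grasp_force: 40.8
```

```bash
python3 - <<'E'
from h import *
s=monitor.read_state(); w=camera_info("wrist"); im=camera("wrist"); c=camera_info("side"); sm=camera("side"); t=camera_info("top")
cv2.imwrite("pics/w5.png",np.vstack([im,])[:,:,::-1]); cv2.imwrite("pics/s5.png",sm[:,:,::-1])
print(s["tool_pos"].round(4),s["wrist_force"].round(1),s["grasp_force"])
tp=cv2.imread("pics/top0.png")[:,:,::-1]; p,b,h=blob(tp,"white",(155,167),25)
P=np.array([plane(t,q,.014)[:2] for q in h[:,0]],np.float32); print("top base",cv2.minEnclosingCircle(P))
p,b,h=blob(im,"white",proj(w,[.605,.28,.014]),120); P=np.array([plane(w,q,.014)[:2] for q in h[:,0]],np.float32); print("wrist base",p,b,cv2.minEnclosingCircle(P),cv2.fitEllipse(P))
a,b2=blob(im,"blue",proj(w,s["tool_pos"]),120)[:2],blob(sm,"blue",proj(c,s["tool_pos"]+[0,0,.02]),50)[:2]
print("ring",a,b2,tri(w,a[0],c,b2[0]))
E
```

```text
[0.5488 0.2555 0.1366] [ 0.5 -1.5 -1.5] 40.760963670909405
top base ((0.6032742857933044, 0.2773014307022095), 0.049164555966854095)
wrist base [168.71103901 145.33270247] (28, 67, 302, 171) ((0.5430527925491333, 0.35023611783981323), 0.16311684250831604) ((0.5566727519035339, 0.3603751063346863), (0.19836179912090302, 0.3273824453353882), 23.705801010131836)
ring (array([262.77153092, 241.49671946]), (227, 203, 73, 77)) (array([174.3271719 , 214.77510783]), (168, 204, 15, 23)) (array([0.54375842, 0.25178643, 0.15351753]), np.float64(0.006855615521849907))
```

View pics/w5.png

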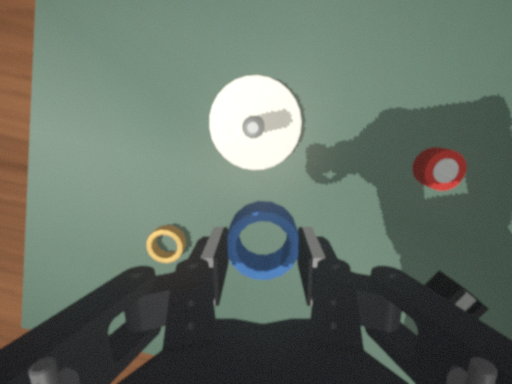

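The base shows at (255,122) with radius about 46 px, the spindle tip at (254,127), the held ring at (263,241), the brass collar at (167,243) and the cap at (442,169).

```bash
python3 - <<'E'
from h import *
w=camera_info("wrist"); im=cv2.imread("pics/w5.png")[:,:,::-1].copy(); c=camera_info("side"); sm=cv2.imread("pics/side0.png")[:,:,::-1]
g=cv2.cvtColor(im,cv2.COLOR_RGB2HSV); m=((g[...,1]<60)&(g[...,2]>140)).astype(np.uint8); m[:, :200]=0;m[:,310:]=0;m[185:]=0
h=cv2.convexHull(max(cv2.findContours(m,0,1)[0],key=cv2.contourArea)); print(cv2.boundingRect(h))
P=np.array([plane(w,q,.014)[:2] for q in h[:,0]],np.float32); print("base",cv2.fitEllipse(P))
print("tip",plane(w,(254,127),.084), "side tip z", tri(w,(254,127),c,(145,240)))
print("side proj of spindle tip",proj(c,[.605,.278,.084]),proj(c,[.605,.278,.014]))
E
```

```text
(200, 0, 110, 185)
base ((0.6175084114074707, 0.2786927819252014), (0.18199464678764343, 0.2105918824672699), 19.66914939880371)
tip [0.60153259 0.27486304 0.084     ] side tip z (array([0.60091482, 0.27405095, 0.08394214]), np.float64(0.0020387983458227507))
side proj of spindle tip [141.19643784 240.53896724] [146.91525041 266.73985774]
```

>>> jog_arm:
  rows:
    - [0.5, 0.2, 0, 0, 0, 0, 1]
    - [0.58, 0.21, 0, 0, 0, 0, 1]
    - [0, 0, -0.5, 0, 0, 0, 1]
    - [0, 0, -0.4, 0, 0, 0, 1]
    - [0, 0, 0, 0, 0, 0, 1]

```text
clock: 7.62
tool_pos: [0.6013, 0.2745, 0.0917]
eef_rot: [[0.969, 0.248, -0.003], [0.248, -0.969, -0.001], [-0.004, 0.0, -1.0]]
wrist_force: [-0.4, 0.4, -1.6]
finger_gap: 0.429
grasp_force: 40.8
```

```bash
python3 - <<'E'
from h import *
s=monitor.read_state(); w=camera_info("wrist"); im=camera("wrist"); sm=camera("side")
np.savez("w6.npz",im=im,**w)
print(s["tool_pos"].round(4),s["wrist_force"].round(1),s["grasp_force"])
b=cv2.resize(im[160:300,170:350],None,fx=2,fy=2); a=cv2.resize(sm[190:290,100:200],None,fx=2.8,fy=2.8)
cv2.imwrite("pics/m6.png",np.hstack([a,b])[:,:,::-1])
print(proj(w,[.602,.2755,.084]),proj(w,[.602,.2755,.014]))
E
```

```text
[0.6013 0.2745 0.0917] [-0.4  0.4 -1.6] 40.752181615680456
[261.55336952 219.3969692 ] [261.83008153 191.22338005]
```

View pics/m6.png

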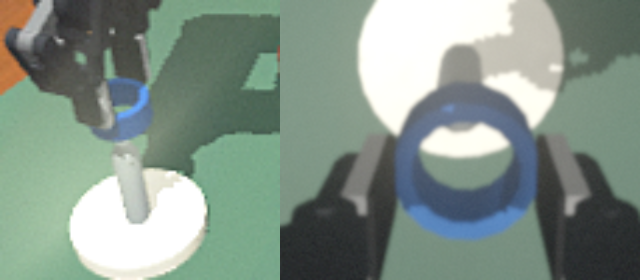

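Left crop: the ring at (121,110) hangs above the spindle tip at (122,147). Right crop: the tip at (460,128), which is about full-frame (260,224), shows at the far edge of the bore. I triangulate both.

```bash
python3 - <<'E'
from h import *
s=monitor.read_state(); w=camera_info("wrist"); im=np.load("w6.npz")["im"]; c=camera_info("side"); sm=camera("side")
print("tip",tri(w,(260,223.5),c,(143.6,242)))
a,b=blob(im,"blue",(262,240),60)[:2],blob(sm,"blue",(143,229),25)[:2]
X,e=tri(w,a[0],c,b[0]); print("ring",a,b,X,e)
print("expected ring px for centre at tcp, +.018:",proj(w,s["tool_pos"]+[0,0,.018]),proj(c,s["tool_pos"]+[0,0,.018]))
print("ring on plane tcp+.018:",plane(w,a[0],s["tool_pos"][2]+.018))
E
```

```text
tip (array([0.59935515, 0.27685528, 0.083044  ]), np.float64(0.0016994854811586675))
ring (array([263.74443476, 252.60081372]), (228, 228, 70, 52)) (array([145.15070922, 225.66046099]), (139, 217, 14, 20)) [0.59596919 0.27173223 0.11899275] 0.0029719696109689856
expected ring px for centre at tcp, +.018: [262.7568556  237.05197319] [140.90254403 228.68783434]
ring on plane tcp+.018: [0.59342652 0.27222581 0.11222816]
```

>>> jog_arm:
  rows:
    - [0, 0.03, -0.16, 0, 0, 0, 1]
    - [0, 0, -0.16, 0, 0, 0, 1]
    - [0, 0, -0.16, 0, 0, 0, 1]
    - [0, 0, -0.16, 0, 0, 0, 1]

```text
clock: 8.28
tool_pos: [0.6024, 0.2767, 0.0608]
eef_rot: [[0.969, 0.248, -0.0], [0.248, -0.969, -0.0], [-0.0, 0.0, -1.0]]
wrist_force: [-0.2, 0.2, -0.9]
finger_gap: 0.428
grasp_force: 40.8
```

>>> jog_arm:
  rows:
    - [0, 0, -0.18, 0, 0, 0, 1]
    - [0, 0, -0.18, 0, 0, 0, 1]
    - [0, 0, -0.18, 0, 0, 0, 1]
    - [0, 0, -0.14, 0, 0, 0, 1]

```text
clock: 8.78
tool_pos: [0.6024, 0.2767, 0.0268]
eef_rot: [[0.969, 0.248, -0.0], [0.248, -0.969, -0.0], [-0.0, 0.0, -1.0]]
wrist_force: [-0.1, 0.6, -1.7]
finger_gap: 0.434
grasp_force: 40.8
```

>>> jog_arm:
  rows:
    - [0, 0, -0.1, 0, 0, 0, 1]
    - [0, 0, -0.08, 0, 0, 0, 1]
    - [0, 0, -0.06, 0, 0, 0, 1]
    - [0, 0, 0, 0, 0, 0, 1]

```text
clock: 9.28
tool_pos: [0.6024, 0.2767, 0.0154]
eef_rot: [[0.969, 0.248, -0.0], [0.248, -0.969, -0.0], [-0.0, 0.0, -1.0]]
wrist_force: [-0.1, 0.4, -0.9]
finger_gap: 0.434
grasp_force: 40.8
```

>>> jog_arm:
  rows:
    - [0, 0, -0.05, 0, 0, 0, 1]
    - [0, 0, -0.05, 0, 0, 0, 1]
    - [0, 0, 0, 0, 0, 0, 1]

```text
clock: 9.65
tool_pos: [0.6024, 0.2767, 0.0102]
eef_rot: [[0.969, 0.248, -0.0], [0.248, -0.969, -0.0], [-0.0, 0.0, -1.0]]
wrist_force: [-0.3, 0.2, -1.0]
finger_gap: 0.431
grasp_force: 40.8
```

>>> jog_arm:
  rows:
    - [0, 0, -0.04, 0, 0, 0, 1]
    - [0, 0, -0.03, 0, 0, 0, 1]
    - [0, 0, 0, 0, 0, 0, 1]

```text
clock: 10.02
tool_pos: [0.6024, 0.2767, 0.0068]
eef_rot: [[0.969, 0.248, -0.0], [0.248, -0.969, -0.0], [-0.0, 0.0, -1.0]]
wrist_force: [-0.4, -0.1, -1.8]
finger_gap: 0.434
grasp_force: 40.8
```

>>> jog_arm:
  rows:
    - [0, 0, -0.02, 0, 0, 0, 1]
    - [0, 0, -0.02, 0, 0, 0, 1]
    - [0, 0, 0, 0, 0, 0, 1]

```text
clock: 10.4
tool_pos: [0.6026, 0.2767, 0.0052]
eef_rot: [[0.969, 0.248, 0.0], [0.248, -0.969, 0.0], [0.0, -0.0, -1.0]]
wrist_force: [-1.8, -1.1, 1.3]
finger_gap: 0.43
grasp_force: 41.1
```

>>> jog_arm:
  rows:
    - [0, 0, 0, 0, 0, 0, 0]
    - [0, 0, 0, 0, 0, 0, -1]
    - [0, 0, 0, 0, 0, 0, -1]
    - [0, 0, 0.3, 0, 0, 0, -1]
    - [0, 0, 0.9, 0, 0, 0, -1]
    - [0, 0, 0.9, 0, 0, 0, -1]
    - [0, 0, 0.8, 0, 0, 0, -1]

```text
clock: 11.28
tool_pos: [0.6026, 0.2768, 0.1531]
eef_rot: [[0.969, 0.248, 0.002], [0.248, -0.969, 0.001], [0.002, -0.0, -1.0]]
wrist_force: [-0.2, 0.2, -0.4]
finger_gap: 1.002
grasp_force: 0.0
```

```bash
python3 - <<'E'
from h import *
s=monitor.read_state(); c=camera_info("side"); t=camera_info("top"); sm,tm=camera("side"),camera("top")
b,a=blob(sm,"blue",proj(c,[.602,.276,.024]),25),blob(tm,"blue",proj(t,[.602,.276,.024]),25)
print(a[:2],b[:2],tri(t,a[0],c,b[0]))
E
```

```text
(array([154.55555556, 166.05128205]), (148, 158, 13, 15)) (array([148.52702703, 263.24224224]), (138, 253, 22, 21)) (array([0.60377812, 0.27346948, 0.020306  ]), np.float64(0.00025777797598924466))
```

>>> jog_arm:
  rows:
    - [-0.22, -0.97, 0, 0, 0, 0, -1]
    - [-0.22, -0.97, 0, 0, 0, 0, -1]
    - [-0.22, -0.97, 0, 0, 0, 0, -1]
    - [-0.22, -0.97, 0, 0, 0, 0, -1]
    - [-0.22, -0.97, 0, 0, 0, 0, -1]
    - [-0.22, -0.97, 0, 0, 0, 0, -1]
    - [-0.22, -0.97, 0, 0, 0, 0, -1]
    - [-0.22, -0.97, 0, 0, 0, 0, -1]

```text
clock: 12.38
tool_pos: [0.5139, -0.1128, 0.1504]
eef_rot: [[0.969, 0.248, 0.001], [0.248, -0.969, -0.0], [0.0, 0.0, -1.0]]
wrist_force: [1.3, 0.3, -0.0]
finger_gap: 1.001
grasp_force: 0.0
```

>>> jog_arm:
  rows:
    - [-0.22, -0.97, 0, 0, 0, 0, -1]
    - [-0.22, -0.97, 0, 0, 0, 0, -1]
    - [-0.22, -0.97, 0, 0, 0, 0, -1]
    - [-0.22, -0.97, 0, 0, 0, 0, -1]
    - [-0.2, -0.97, 0, 0, 0, 0, -1]
    - [0, 0, 0, 0, 0, 0, -1]

```text
clock: 13.12
tool_pos: [0.4593, -0.3563, 0.1499]
eef_rot: [[0.97, 0.245, -0.0], [0.245, -0.97, -0.0], [-0.0, 0.0, -1.0]]
wrist_force: [0.3, 0.8, -0.9]
finger_gap: 0.999
grasp_force: 0.0
```

```bash
python3 - <<'E'
from h import *
s=monitor.read_state(); w=camera_info("wrist"); im=camera("wrist"); cv2.imwrite("pics/w7.png",im[:,:,::-1])
print(s["tool_pos"].round(4),s["joints"].round(2),proj(w,[.4622,-.3584,.008]))
g=cv2.cvtColor(im,cv2.COLOR_RGB2HSV); m=((g[...,1]<60)&(g[...,2]>130)).astype(np.uint8)
for q in cv2.findContours(m,0,1)[0]:
    if cv2.contourArea(cv2.convexHull(q))>800:
        h=cv2.convexHull(q); P=np.array([plane(w,k,.008)[:2] for k in h[:,0]],np.float32); print(cv2.boundingRect(h),cv2.minEnclosingCircle(P))
E
```

```text
[ 0.4593 -0.3563  0.1499] [-0.72  0.42  1.5  -0.    1.23  0.6 ] [265.21687891 175.17725961]
(291, 276, 63, 51) ((0.3277828097343445, -0.4644887149333954), 0.04432514309883118)
(0, 0, 462, 227) ((0.5013344883918762, -0.2868385910987854), 0.26821914315223694)
```

View pics/w7.png

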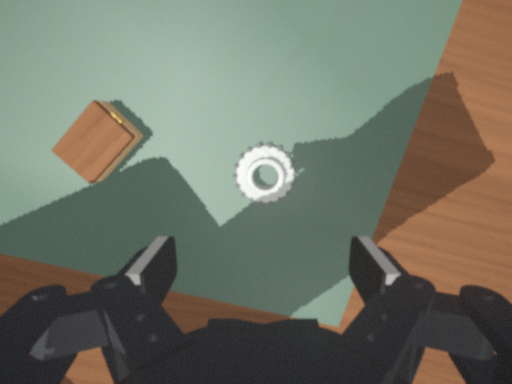

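The cutter is at (265,173), hub up with its bore at (265,176). That is within 2 px of the triangulated position, and the case at (97,140) is well clear.

>>> jog_arm:
  rows:
    - [0.07, -0.03, -0.9, 0, 0, 0, -1]
    - [0, 0, -0.9, 0, 0, 0, -1]
    - [0, 0, -0.7, 0, 0, 0, -1]
    - [0, 0, -0.4, 0, 0, 0, -1]
    - [0, 0, -0.18, 0, 0, 0, -1]
    - [0, 0, 0, 0, 0, 0, -1]

```text
clock: 13.92
tool_pos: [0.4643, -0.3553, -0.0035]
eef_rot: [[0.969, 0.248, 0.0], [0.248, -0.969, -0.0], [0.0, 0.0, -1.0]]
wrist_force: [-0.2, -1.3, 0.6]
finger_gap: 1.001
grasp_force: 0.0
```

>>> jog_arm:
  rows:
    - [0, 0, 0, 0, 0, 0, 1]
    - [0, 0, 0, 0, 0, 0, 1]
    - [0, 0, 0, 0, 0, 0, 1]
    - [0, 0, 0, 0, 0, 0, 1]
    - [0, 0, 0, 0, 0, 0, 1]
  newtons: 60

```text
clock: 14.55
tool_pos: [0.4641, -0.3553, -0.0038]
eef_rot: [[0.969, 0.248, 0.0], [0.248, -0.969, -0.0], [0.0, 0.0, -1.0]]
wrist_force: [0.3, -0.0, 0.1]
finger_gap: -0.002
grasp_force: 0.0
```

The fingers shut above the hub again, so the tips stand farther back than stated, at least 24 mm behind the reported TCP. I open and go about 9 mm lower.

>>> jog_arm:
  rows:
    - [0, -0.05, 0, 0, 0, 0, -1]
    - [0, 0, 0, 0, 0, 0, -1]
    - [0, 0, 0, 0, 0, 0, -1]
    - [0, 0, 0, 0, 0, 0, -1]
    - [0, 0, -0.1, 0, 0, 0, -1]
    - [0, 0, -0.1, 0, 0, 0, -1]
    - [0, 0, 0, 0, 0, 0, -1]

```text
clock: 15.42
tool_pos: [0.4637, -0.3575, -0.0147]
eef_rot: [[0.969, 0.248, -0.001], [0.248, -0.969, 0.001], [-0.001, -0.001, -1.0]]
wrist_force: [-0.9, -0.9, 0.2]
finger_gap: 1.001
grasp_force: 0.0
```

>>> jog_arm:
  rows:
    - [0, 0, 0, 0, 0, 0, 1]
    - [0, 0, 0, 0, 0, 0, 1]
    - [0, 0, 0, 0, 0, 0, 1]
    - [0, 0, 0, 0, 0, 0, 1]
    - [0, 0, 0, 0, 0, 0, 1]

```text
clock: 16.05
tool_pos: [0.4642, -0.358, -0.0133]
eef_rot: [[0.969, 0.248, 0.001], [0.248, -0.969, -0.0], [0.0, 0.001, -1.0]]
wrist_force: [-2.7, 1.0, 5.9]
finger_gap: 0.433
grasp_force: 59.8
```

>>> jog_arm:
  rows:
    - [0, 0, 0.1, 0, 0, 0, 1]
    - [0, 0, 0.2, 0, 0, 0, 1]
    - [0, 0, 0.3, 0, 0, 0, 1]
    - [0, 0, 0, 0, 0, 0, 1]

```text
clock: 16.55
tool_pos: [0.4647, -0.3584, 0.0177]
eef_rot: [[0.969, 0.248, 0.002], [0.248, -0.969, -0.002], [0.002, 0.002, -1.0]]
wrist_force: [0.1, -0.1, -2.2]
finger_gap: 0.43
grasp_force: 60.4
```

```bash
python3 - <<'E'
from h import *
im=camera("wrist"); s=camera("side")
p=proj(camera_info("side"),[.464,-.358,.03]).astype(int); print(p)
a=cv2.resize(s[p[1]-45:p[1]+35,p[0]-45:p[0]+45],None,fx=3.5,fy=3.5); b=im[130:390,130:390]
h=max(a.shape[0],b.shape[0]); pad=lambda x:np.pad(x,((0,h-x.shape[0]),(0,0),(0,0)))
cv2.imwrite("pics/m8.png",np.hstack([pad(a),pad(b)])[:,:,::-1])
E
```

```text
[345 139]
```

View pics/m8.png

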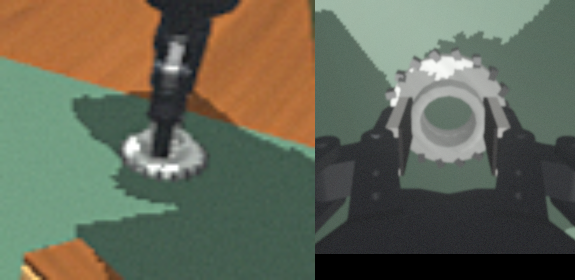

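The cutter hangs level at the hub: the hub centre is at crop (448,121), on the tool axis, and the wrist carries 2.2 N, its weight.

>>> jog_arm:
  rows:
    - [0, 0, 0.9, 0, 0, 0, 1]
    - [0, 0.3, 0.9, 0, 0, 0, 1]
    - [0.2, 0.8, 0.24, 0, 0, 0, 1]
    - [0.22, 0.95, 0, 0, 0, 0, 1]
    - [0.22, 0.95, 0, 0, 0, 0, 1]
    - [0.22, 0.95, 0, 0, 0, 0, 1]
    - [0.22, 0.95, 0, 0, 0, 0, 1]
    - [0.22, 0.95, 0, 0, 0, 0, 1]

```text
clock: 17.65
tool_pos: [0.529, -0.0637, 0.1176]
eef_rot: [[0.969, 0.248, -0.001], [0.248, -0.969, 0.0], [-0.001, -0.0, -1.0]]
wrist_force: [-0.0, -0.7, -2.1]
finger_gap: 0.433
grasp_force: 61.0
```

>>> jog_arm:
  rows:
    - [0.22, 0.95, 0, 0, 0, 0, 1]
    - [0.22, 0.95, 0, 0, 0, 0, 1]
    - [0.22, 0.95, 0, 0, 0, 0, 1]
    - [0.22, 0.95, 0, 0, 0, 0, 1]
    - [0.22, 0.95, 0, 0, 0, 0, 1]
    - [0.22, 0.95, 0, 0, 0, 0, 1]
    - [0.1, 0.6, 0, 0, 0, 0, 1]
    - [0, 0, 0, 0, 0, 0, 1]

```text
clock: 18.65
tool_pos: [0.5995, 0.2516, 0.1169]
eef_rot: [[0.968, 0.251, -0.001], [0.251, -0.968, -0.0], [-0.001, -0.0, -1.0]]
wrist_force: [-0.0, -1.1, -1.5]
finger_gap: 0.431
grasp_force: 61.0
```

>>> jog_arm:
  rows:
    - [0.03, 0.25, 0, 0, 0, 0, 1]
    - [0, 0.24, -0.2, 0, 0, 0, 1]
    - [0, 0, -0.3, 0, 0, 0, 1]
    - [0, 0, -0.2, 0, 0, 0, 1]
    - [0, 0, 0, 0, 0, 0, 1]

```text
clock: 19.27
tool_pos: [0.601, 0.2736, 0.0816]
eef_rot: [[0.969, 0.248, -0.002], [0.248, -0.969, -0.001], [-0.002, 0.0, -1.0]]
wrist_force: [-0.0, 0.6, -1.8]
finger_gap: 0.429
grasp_force: 61.0
```

```bash
python3 - <<'E'
from h import *
s=monitor.read_state(); im=camera("wrist"); sm=camera("side"); w=camera_info("wrist")
print(s["tool_pos"].round(4),proj(w,[.6,.2755,.084]))
b=cv2.resize(im[150:300,170:350],None,fx=2,fy=2); a=cv2.resize(sm[190:290,100:200],None,fx=3,fy=3)
cv2.imwrite("pics/m9.png",np.hstack([a,b])[:,:,::-1])
E
```

```text
[0.601  0.2736 0.0816] [259.67239858 227.5704523 ]
```

View pics/m9.png

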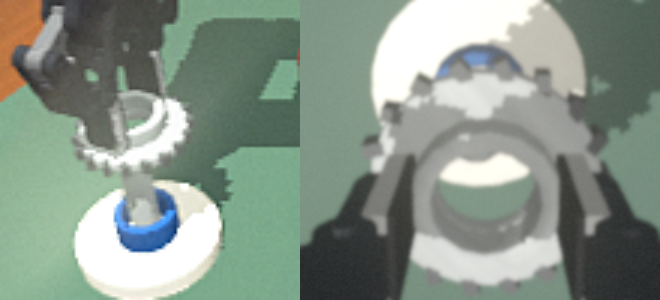

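The blue ring sits on the base. The cutter hangs over the spindle, with the tip at crop (478,160), about full-frame (259,230), which is within 2 px of the prediction. I nudge 2 mm and lower.

>>> jog_arm:
  rows:
    - [-0.02, 0.04, -0.1, 0, 0, 0, 1]
    - [0, 0, -0.15, 0, 0, 0, 1]
    - [0, 0, -0.16, 0, 0, 0, 1]
    - [0, 0, -0.16, 0, 0, 0, 1]
    - [0, 0, -0.16, 0, 0, 0, 1]
    - [0, 0, 0, 0, 0, 0, 1]

```text
clock: 20.12
tool_pos: [0.6002, 0.2761, 0.0456]
eef_rot: [[0.969, 0.248, -0.001], [0.248, -0.969, -0.0], [-0.001, 0.0, -1.0]]
wrist_force: [-0.6, -0.0, -1.4]
finger_gap: 0.429
grasp_force: 61.0
```

>>> jog_arm:
  rows:
    - [0, 0, -0.14, 0, 0, 0, 1]
    - [0, 0, -0.12, 0, 0, 0, 1]
    - [0, 0, -0.08, 0, 0, 0, 1]
    - [0, 0, 0, 0, 0, 0, 1]

```text
clock: 20.62
tool_pos: [0.6003, 0.2762, 0.0291]
eef_rot: [[0.969, 0.248, -0.001], [0.248, -0.969, -0.0], [-0.001, 0.0, -1.0]]
wrist_force: [-0.6, 0.3, -1.0]
finger_gap: 0.431
grasp_force: 61.0
```

>>> jog_arm:
  rows:
    - [0, 0, -0.07, 0, 0, 0, 1]
    - [0, 0, -0.05, 0, 0, 0, 1]
    - [0, 0, -0.03, 0, 0, 0, 1]
    - [0, 0, 0, 0, 0, 0, 1]

```text
clock: 21.12
tool_pos: [0.6004, 0.2762, 0.0219]
eef_rot: [[0.969, 0.248, -0.0], [0.248, -0.969, -0.0], [-0.0, -0.0, -1.0]]
wrist_force: [-0.4, -0.9, -2.7]
finger_gap: 0.428
grasp_force: 61.0
```

>>> jog_arm:
  rows:
    - [0, 0, -0.02, 0, 0, 0, 1]
    - [0, 0, -0.02, 0, 0, 0, 1]
    - [0, 0, 0, 0, 0, 0, 1]

```text
clock: 21.5
tool_pos: [0.6007, 0.2763, 0.0207]
eef_rot: [[0.969, 0.248, 0.001], [0.248, -0.969, 0.0], [0.001, -0.0, -1.0]]
wrist_force: [-2.8, -0.9, 5.5]
finger_gap: 0.43
grasp_force: 61.7
```

>>> jog_arm:
  rows:
    - [0, 0, 0, 0, 0, 0, 0]
    - [0, 0, 0, 0, 0, 0, -1]
    - [0, 0, 0, 0, 0, 0, -1]
    - [0, 0, 0, 0, 0, 0, -1]
    - [0, 0, 0.3, 0, 0, 0, -1]
    - [0, 0, 0.9, 0, 0, 0, -1]
    - [0, 0, 0.9, 0, 0, 0, -1]
    - [-0.5, 0.2, 0.5, 0, 0, 0, -1]

```text
clock: 22.5
tool_pos: [0.5766, 0.286, 0.1537]
eef_rot: [[0.969, 0.247, 0.004], [0.247, -0.969, 0.002], [0.004, -0.001, -1.0]]
wrist_force: [-0.3, 0.9, 0.4]
finger_gap: 1.001
grasp_force: 0.0
```

>>> jog_arm:
  rows:
    - [-0.8, 0.3, 0, 0, 0, 0, -1]
    - [-0.8, 0.4, 0, 0, 0, 0, -1]
    - [-0.86, 0.4, 0, 0, 0, 0, -1]
    - [0, 0, 0, 0, 0, 0, -1]

```text
clock: 23.0
tool_pos: [0.4505, 0.3426, 0.1515]
eef_rot: [[0.968, 0.251, 0.001], [0.251, -0.968, 0.001], [0.001, -0.001, -1.0]]
wrist_force: [0.5, 1.2, 0.2]
finger_gap: 0.999
grasp_force: 0.0
```

```bash
python3 - <<'E'
from h import *
s=monitor.read_state(); w=camera_info("wrist"); im=camera("wrist"); c=camera_info("side"); t=camera_info("top"); sm,tm=camera("side"),camera("top")
print(s["tool_pos"].round(4),proj(w,[.4526,.3411,.009]))
p,b,h=blob(im,"brass",proj(w,[.4526,.3411,.009]),60); print(p,b,plane(w,p,.008).round(4))
P=np.array([plane(w,k,.016)[:2] for k in h[:,0]]);print(P.min(0),P.max(0))
q=blob(sm,"brass",(188,331),25); print("tri",tri(w,p,c,q[0]))
cv2.imwrite("pics/m10.png",np.hstack([cv2.resize(sm[200:300,90:190],None,fx=3,fy=3),cv2.resize(tm[120:220,100:200],None,fx=3,fy=3)])[:,:,::-1])
E
```

```text
[0.4505 0.3426 0.1515] [264.61018427 175.83828878]
[262.08009024 182.99774394] (250, 174, 28, 18) [0.4439 0.3417 0.008 ]
[0.43731836 0.32718225] [0.45228377 0.3571186 ]
tri (array([0.44674978, 0.34347133, 0.01733954]), np.float64(0.0028533565286440765))
```

View pics/m10.png

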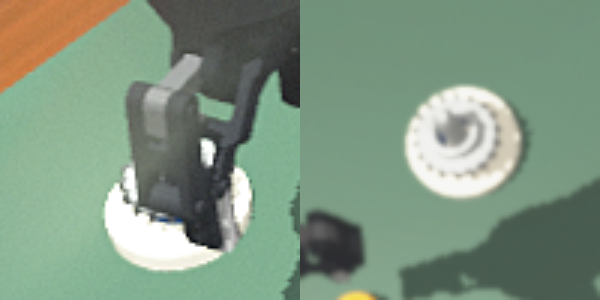

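The top crop shows the cutter on the spindle at about (462,140), concentric with the base; in the side crop the gripper is in front of it. The brass mask was clipped by shadow, so I loosen it.

```bash
sed -i 's/brass=((18,34),120,80)/brass=((12,36),90,35)/; s/blue=((100,125),90,40)/blue=((95,130),80,25)/' h.py; python3 - <<'E'
from h import *
s=monitor.read_state(); w=camera_info("wrist"); im=camera("wrist"); c=camera_info("side"); sm=camera("side")
p,b,h=blob(im,"brass",proj(w,[.4526,.3411,.009]),40); print(s["tool_pos"].round(4),p,b,plane(w,p,.008).round(4))
q=blob(sm,"brass",(188,331),25); print("tri",q[:2],tri(w,p,c,q[0]))
E
```

```text
[0.4531 0.3411 0.1508] [262.19827998 178.77591973] (244, 161, 37, 37) [0.4513 0.3413 0.008 ]
tri (array([188.28750849, 330.70773931]), (176, 318, 25, 26)) (array([0.45151113, 0.34120575, 0.0095109 ]), np.float64(0.0004395703846349244))
```

>>> jog_arm:
  rows:
    - [-0.03, 0, -0.9, 0, 0, 0, -1]
    - [0, 0, -0.9, 0, 0, 0, -1]
    - [0, 0, -0.8, 0, 0, 0, -1]
    - [0, 0, -0.5, 0, 0, 0, -1]
    - [0, 0, -0.28, 0, 0, 0, -1]
    - [0, 0, 0, 0, 0, 0, -1]

```text
clock: 24.0
tool_pos: [0.4511, 0.3409, -0.0195]
eef_rot: [[0.969, 0.248, -0.001], [0.248, -0.969, -0.001], [-0.001, 0.0, -1.0]]
wrist_force: [-0.2, 1.1, 0.2]
finger_gap: 0.997
grasp_force: 0.0
```

>>> jog_arm:
  rows:
    - [0, 0, 0, 0, 0, 0, 1]
    - [0, 0, 0, 0, 0, 0, 1]
    - [0, 0, 0, 0, 0, 0, 1]
    - [0, 0, 0, 0, 0, 0, 1]
    - [0, 0, 0, 0, 0, 0, 1]
  newtons: 50

```text
clock: 24.62
tool_pos: [0.4514, 0.3415, -0.0178]
eef_rot: [[0.969, 0.248, 0.001], [0.248, -0.969, 0.001], [0.001, -0.0, -1.0]]
wrist_force: [-2.2, -1.6, 8.1]
finger_gap: 0.433
grasp_force: 49.8
```

>>> jog_arm:
  rows:
    - [0, 0, 0.1, 0, 0, 0, 1]
    - [0, 0, 0.5, 0, 0, 0, 1]
    - [0, 0, 0.9, 0, 0, 0, 1]
    - [0, 0, 0.8, 0, 0, 0, 1]
    - [0.6, -0.3, 0, 0, 0, 0, 1]
    - [0.6, -0.3, 0, 0, 0, 0, 1]
    - [0.6, -0.3, 0, 0, 0, 0, 1]
    - [0, 0, 0, 0, 0, 0, 1]

```text
clock: 25.62
tool_pos: [0.5424, 0.295, 0.096]
eef_rot: [[0.969, 0.246, 0.0], [0.246, -0.969, -0.0], [0.0, 0.0, -1.0]]
wrist_force: [0.3, -0.2, -1.6]
finger_gap: 0.433
grasp_force: 50.3
```

```bash
python3 - <<'E'
from h import *
s=monitor.read_state(); w=camera_info("wrist"); im=camera("wrist"); c=camera_info("side"); sm=camera("side")
print({k:np.round(s[k],4) for k in("tool_pos","wrist_force","finger_gap","grasp_force")})
e=proj(w,s["tool_pos"]+[0,0,.026]); p,b,h=blob(im,"brass",e,40); print("exp",e,p,b)
f=proj(c,s["tool_pos"]+[0,0,.026]); q=blob(sm,"brass",f,25); print("exp",f,q[:2],tri(w,p,c,q[0]))
E
```

```text
{'tool_pos': array([0.5424, 0.295 , 0.096 ]), 'wrist_force': array([ 0.295 , -0.2088, -1.6375]), 'finger_gap': np.float64(0.4333), 'grasp_force': np.float64(50.3438)}
exp [262.78521632 243.23735411] [262.77226046 243.88261867] (225, 205, 77, 78)
exp [157.79520307 244.79191924] (array([162.55870206, 244.42890855]), (155, 234, 17, 23)) (array([0.53904907, 0.29165463, 0.1192401 ]), np.float64(0.00646312574811598))
```

>>> jog_arm:
  rows:
    - [0.5, -0.19, 0, 0, 0, 0, 1]
    - [0.65, -0.19, 0, 0, 0, 0, 1]
    - [0, 0, 0, 0, 0, 0, 1]
    - [0, 0, -0.2, 0, 0, 0, 1]
    - [0, 0, -0.2, 0, 0, 0, 1]
    - [0, 0, 0, 0, 0, 0, 1]

```text
clock: 26.48
tool_pos: [0.5974, 0.2774, 0.0747]
eef_rot: [[0.969, 0.249, -0.002], [0.249, -0.969, -0.001], [-0.002, 0.0, -1.0]]
wrist_force: [-0.2, -0.2, -0.6]
finger_gap: 0.433
grasp_force: 50.3
```

>>> jog_arm:
  rows:
    - [0.05, -0.02, 0, 0, 0, 0, 1]
    - [0, 0, -0.14, 0, 0, 0, 1]
    - [0, 0, -0.14, 0, 0, 0, 1]
    - [0, 0, -0.14, 0, 0, 0, 1]
    - [0, 0, -0.14, 0, 0, 0, 1]
    - [0, 0, 0, 0, 0, 0, 1]

```text
clock: 27.22
tool_pos: [0.6007, 0.2761, 0.0471]
eef_rot: [[0.969, 0.248, -0.001], [0.248, -0.969, -0.0], [-0.001, 0.0, -1.0]]
wrist_force: [-0.0, -0.9, -0.7]
finger_gap: 0.431
grasp_force: 50.3
```

>>> jog_arm:
  rows:
    - [0, 0, -0.1, 0, 0, 0, 1]
    - [0, 0, -0.06, 0, 0, 0, 1]
    - [0, 0, -0.03, 0, 0, 0, 1]
    - [0, 0, 0, 0, 0, 0, 1]

```text
clock: 27.72
tool_pos: [0.601, 0.2762, 0.0384]
eef_rot: [[0.969, 0.248, -0.0], [0.248, -0.969, -0.0], [-0.0, 0.0, -1.0]]
wrist_force: [-0.4, -0.2, -1.0]
finger_gap: 0.438
grasp_force: 50.3
```

>>> jog_arm:
  rows:
    - [0, 0, -0.03, 0, 0, 0, 1]
    - [0, 0, -0.02, 0, 0, 0, 1]
    - [0, 0, 0, 0, 0, 0, 1]

```text
clock: 28.1
tool_pos: [0.6012, 0.2763, 0.0362]
eef_rot: [[0.969, 0.248, 0.0], [0.248, -0.969, 0.0], [0.001, -0.0, -1.0]]
wrist_force: [-0.9, -0.9, 1.3]
finger_gap: 0.434
grasp_force: 50.6
```

>>> jog_arm:
  rows:
    - [0, 0, 0, 0, 0, 0, 0]
    - [0, 0, 0, 0, 0, 0, -1]
    - [0, 0, 0, 0, 0, 0, -1]
    - [0, 0, 0, 0, 0, 0, -1]
    - [0, 0, 0.4, 0, 0, 0, -1]
    - [0, 0, 0.9, 0, 0, 0, -1]
    - [0, 0, 0.9, 0, 0, 0, -1]
    - [0, -0.4, 0.1, 0, 0, 0, -1]

```text
clock: 29.1
tool_pos: [0.6022, 0.2573, 0.1563]
eef_rot: [[0.968, 0.25, 0.007], [0.25, -0.968, 0.003], [0.007, -0.001, -1.0]]
wrist_force: [0.1, 1.1, -0.3]
finger_gap: 1.0
grasp_force: 0.0
```

>>> jog_arm:
  rows:
    - [0.04, -0.9, 0, 0, 0, 0, -1]
    - [0.04, -0.9, 0, 0, 0, 0, -1]
    - [0.04, -0.9, 0, 0, 0, 0, -1]
    - [0, -0.7, 0, 0, 0, 0, -1]
    - [0, 0, 0, 0, 0, 0, -1]
    - [0, 0, 0, 0, 0, 0, -1]

```text
clock: 29.85
tool_pos: [0.6069, 0.0863, 0.1513]
eef_rot: [[0.969, 0.248, 0.0], [0.248, -0.969, 0.0], [0.0, -0.0, -1.0]]
wrist_force: [-0.6, 0.6, 0.6]
finger_gap: 0.999
grasp_force: 0.0
```

```bash
python3 - <<'E'
from h import *
s=monitor.read_state(); w=camera_info("wrist"); im=camera("wrist"); c=camera_info("side"); t=camera_info("top"); sm,tm=camera("side"),camera("top")
p,b,h=blob(im,"red",proj(w,[.6076,.0853,.014]),50); print(s["tool_pos"].round(4),p,b,plane(w,p,.014).round(4))
q=blob(sm,"red",(208,211),25); print("tri",q[:2],tri(w,p,c,q[0]))
a,d=blob(tm,"brass",proj(t,[.601,.276,.062]),25),blob(sm,"brass",proj(c,[.601,.276,.062]),25)
print("brass",a[:2],d[:2],tri(t,a[0],c,d[0]))
E
```

```text
[0.6069 0.0863 0.1513] [262.55575567 179.70448747] (244, 161, 38, 38) [0.6052 0.0862 0.014 ]
tri (array([208.28361582, 211.59039548]), (199, 202, 19, 20)) (array([0.60533895, 0.08610668, 0.01509148]), np.float64(0.00031006579227063033))
brass (array([149.41055046, 160.97706422]), (141, 153, 18, 17)) (array([145.42863784, 248.85634589]), (134, 239, 23, 21)) (array([0.60296954, 0.27535662, 0.06186457]), np.float64(0.0019175161514263855))
```

>>> jog_arm:
  rows:
    - [-0.03, 0, -0.9, 0, 0, 0, -1]
    - [0, 0, -0.9, 0, 0, 0, -1]
    - [0, 0, -0.8, 0, 0, 0, -1]
    - [0, 0, -0.5, 0, 0, 0, -1]
    - [0, 0, -0.19, 0, 0, 0, -1]
    - [0, 0, 0, 0, 0, 0, -1]

```text
clock: 30.75
tool_pos: [0.6055, 0.0866, -0.0134]
eef_rot: [[0.969, 0.249, -0.0], [0.249, -0.969, 0.0], [-0.0, -0.0, -1.0]]
wrist_force: [-0.6, -0.5, 0.4]
finger_gap: 1.001
grasp_force: 0.0
```

>>> jog_arm:
  rows:
    - [0, 0, 0, 0, 0, 0, 1]
    - [0, 0, 0, 0, 0, 0, 1]
    - [0, 0, 0, 0, 0, 0, 1]
    - [0, 0, 0, 0, 0, 0, 1]
    - [0, 0, 0, 0, 0, 0, 1]

```text
clock: 31.38
tool_pos: [0.606, 0.0863, -0.0124]
eef_rot: [[0.969, 0.248, 0.001], [0.248, -0.969, 0.0], [0.001, 0.0, -1.0]]
wrist_force: [-2.2, 0.2, 6.9]
finger_gap: 0.445
grasp_force: 49.7
```

>>> jog_arm:
  rows:
    - [0, 0, 0.1, 0, 0, 0, 1]
    - [0, 0, 0.5, 0, 0, 0, 1]
    - [0, 0, 0.9, 0, 0, 0, 1]
    - [0, 0.5, 0.76, 0, 0, 0, 1]
    - [-0.05, 0.9, 0, 0, 0, 0, 1]
    - [-0.05, 0.9, 0, 0, 0, 0, 1]
    - [0, 0.9, 0, 0, 0, 0, 1]
    - [0, 0.5, 0, 0, 0, 0, 1]

```text
clock: 32.38
tool_pos: [0.6001, 0.2731, 0.0996]
eef_rot: [[0.968, 0.25, -0.0], [0.25, -0.968, 0.0], [-0.0, -0.0, -1.0]]
wrist_force: [-0.5, -0.7, -1.0]
finger_gap: 0.447
grasp_force: 50.5
```

>>> jog_arm:
  rows:
    - [0, 0, 0, 0, 0, 0, 1]
    - [0, 0, 0, 0, 0, 0, 1]

```text
clock: 32.62
tool_pos: [0.6006, 0.2702, 0.0994]
eef_rot: [[0.969, 0.247, -0.0], [0.247, -0.969, -0.0], [-0.0, 0.0, -1.0]]
wrist_force: [0.6, -0.5, -2.2]
finger_gap: 0.443
grasp_force: 50.5
```

```bash
python3 - <<'E'
from h import *
s=monitor.read_state(); w=camera_info("wrist"); im=camera("wrist"); c=camera_info("side"); sm=camera("side")
print({k:np.round(s[k],4) for k in("tool_pos","wrist_force","finger_gap","grasp_force")})
e=proj(w,s["tool_pos"]+[0,0,.0255]); p,b,h=blob(im,"red",e,40); print("exp",e,p,b)
f=proj(c,s["tool_pos"]+[0,0,.0255]); q=blob(sm,"red",f,25); print("exp",f,q[:2],tri(w,p,c,q[0]))
E
```

```text
{'tool_pos': array([0.6006, 0.2702, 0.0994]), 'wrist_force': array([ 0.6141, -0.4752, -2.1601]), 'finger_gap': np.float64(0.4431), 'grasp_force': np.float64(50.541)}
exp [262.8049029  242.83771778] [263.34109705 250.04114768] (224, 212, 79, 78)
exp [142.59010254 222.18973117] (array([147.1016109 , 220.25650558]), (139, 209, 16, 25)) (array([0.59615661, 0.2666326 , 0.12687845]), np.float64(0.005469786719372204))
```

>>> jog_arm:
  rows:
    - [0, 0.11, 0, 0, 0, 0, 1]
    - [0, 0, -0.1, 0, 0, 0, 1]
    - [0, 0, -0.14, 0, 0, 0, 1]
    - [0, 0, -0.14, 0, 0, 0, 1]
    - [0, 0, -0.14, 0, 0, 0, 1]
    - [0, 0, -0.1, 0, 0, 0, 1]
    - [0, 0, 0, 0, 0, 0, 1]

```text
clock: 33.6
tool_pos: [0.6003, 0.2766, 0.068]
eef_rot: [[0.969, 0.248, -0.001], [0.248, -0.969, -0.0], [-0.001, 0.0, -1.0]]
wrist_force: [0.4, 0.6, -1.4]
finger_gap: 0.445
grasp_force: 50.5
```

>>> jog_arm:
  rows:
    - [0, 0, -0.08, 0, 0, 0, 1]
    - [0, 0, -0.05, 0, 0, 0, 1]
    - [0, 0, -0.03, 0, 0, 0, 1]
    - [0, 0, 0, 0, 0, 0, 1]

```text
clock: 34.1
tool_pos: [0.6005, 0.2767, 0.0604]
eef_rot: [[0.969, 0.248, -0.0], [0.248, -0.969, -0.0], [-0.0, 0.0, -1.0]]
wrist_force: [-0.6, -0.2, -1.4]
finger_gap: 0.446
grasp_force: 50.5
```

>>> jog_arm:
  rows:
    - [0, 0, -0.03, 0, 0, 0, 1]
    - [0, 0, -0.02, 0, 0, 0, 1]
    - [0, 0, 0, 0, 0, 0, 1]

```text
clock: 34.48
tool_pos: [0.6005, 0.2767, 0.0579]
eef_rot: [[0.969, 0.248, -0.0], [0.248, -0.969, -0.0], [-0.0, 0.0, -1.0]]
wrist_force: [-0.7, 1.5, -1.2]
finger_gap: 0.442
grasp_force: 50.5
```

>>> jog_arm:
  rows:
    - [0, 0, -0.03, 0, 0, 0, 1]
    - [0, 0, 0, 0, 0, 0, 1]

```text
clock: 34.72
tool_pos: [0.6009, 0.2769, 0.0576]
eef_rot: [[0.969, 0.248, 0.001], [0.248, -0.969, 0.0], [0.001, -0.0, -1.0]]
wrist_force: [-2.2, -1.9, 6.5]
finger_gap: 0.446
grasp_force: 51.4
```

Contact came at the expected height, so I release and back off upwards and away.

>>> jog_arm:
  rows:
    - [0, 0, 0, 0, 0, 0, 0]
    - [0, 0, 0, 0, 0, 0, -1]
    - [0, 0, 0, 0, 0, 0, -1]
    - [0, 0, 0, 0, 0, 0, -1]
    - [0, 0, 0.4, 0, 0, 0, -1]
    - [0, 0, 0.9, 0, 0, 0, -1]
    - [0, 0, 0.9, 0, 0, 0, -1]
    - [0, -0.3, 0.4, 0, 0, 0, -1]

```text
clock: 35.72
tool_pos: [0.6011, 0.2622, 0.1907]
eef_rot: [[0.968, 0.249, 0.005], [0.249, -0.968, 0.002], [0.005, -0.001, -1.0]]
wrist_force: [0.2, 0.4, 0.4]
finger_gap: 1.001
grasp_force: 0.0
```

>>> jog_arm:
  rows:
    - [-0.5, -0.8, 0, 0, 0, 0, -1]
    - [-0.5, -0.9, 0, 0, 0, 0, -1]
    - [-0.5, -0.9, 0, 0, 0, 0, -1]
    - [-0.5, -0.6, 0, 0, 0, 0, -1]
    - [0, 0, 0, 0, 0, 0, -1]
    - [0, 0, 0, 0, 0, 0, -1]

```text
clock: 36.48
tool_pos: [0.5007, 0.1016, 0.1868]
eef_rot: [[0.969, 0.248, 0.0], [0.248, -0.969, 0.0], [0.0, -0.0, -1.0]]
wrist_force: [0.1, -0.2, -1.0]
finger_gap: 0.998
grasp_force: 0.0
```

```bash
python3 - <<'E'
from h import *
s=monitor.read_state(); c=camera_info("side"); t=camera_info("top"); sm,tm=camera("side"),camera("top")
print(s["tool_pos"].round(3),s["wrist_force"].round(1))
for n,z in(("red",.083),("brass",.062),("blue",.024)):
    try:
        a,d=blob(tm,"red",proj(t,[.601,.276,.083]),25),blob(sm,n,proj(c,[.601,.276,z]),20)
        print(n,d[:2],proj(c,[.601,.276,z]).round(1), tri(t,a[0],c,d[0]) if n=="red" else "")
    except Exception as e: print(n,e)
cv2.imwrite("pics/m11.png",np.hstack([cv2.resize(sm[200:300,90:200],None,fx=3,fy=3),cv2.resize(tm[120:220,100:200],None,fx=3,fy=3)])[:,:,::-1])
E
```

```text
[0.501 0.102 0.187] [ 0.1 -0.2 -1. ]
red (array([142.62687428, 236.86851211]), (132, 229, 23, 17)) [143.7 241.1] (array([0.59928919, 0.27952819, 0.09815227]), np.float64(0.003420536578852754))
brass (array([146.34786558, 252.98092643]), (135, 246, 22, 14)) [145.4 249.3] 
blue max() iterable argument is empty
```

View pics/m11.png

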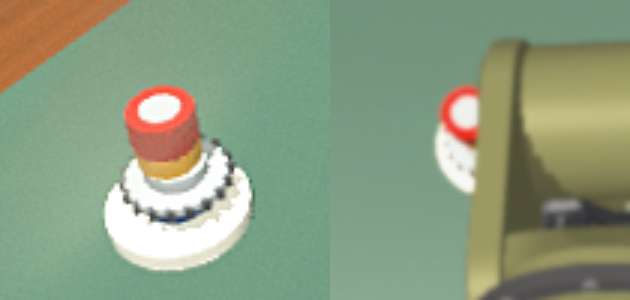

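The side crop shows the whole stack in order: cap top at (160,108), then brass, cutter and the blue edge, level and concentric. The cap's top row, 236, matches the 236.2 predicted for a top 96 mm above the bench.

```bash
python3 -c "
from rig import close_job; print(close_job())"
```

```text
the job is handed in; nothing more can be done
None
```

The job is handed in at about 36 s of the allowed 106 s: blue collar, cutter (hub up), brass collar and red cap are stacked on the spindle and released; the last pictures agree with seated heights, the case, jar and vee block were not re-measured afterwards, and the hand-in returned no verdict.

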